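Put the stained culture dishes away in the dark bay of the bench-top drawer

ROBOT

A 7-joint arm with a two-finger parallel gripper is mounted at the origin on a cart in front of the work surface, level with it; the furniture and walls round the work are solid. World frame = base frame: x ahead of the robot, y to its left, z up, the work surface at z = 0. Lengths are in m, angles in rad, forces in N, time in s.
With the tool pointing down it reaches from about 0.4 to 0.875 m from the base axis. Payload 6.5 kg.
Tool frame: the origin (TCP) lies at the very end of the fingers, on their centre line; the grasp point (between the pads) lies 19 mm behind it; z points along the fingers, y is the line along which they close (so a half turn about z gives the same grasp; the last joint's range is limited). The gripper opens to 88 mm and grips with 3 to 60 N. Pads are 18 mm wide; open, the fingers measure 123 mm over their backs; the gripper's body (75 mm by 187 mm) begins 45 mm behind the grasp point.
Start: joints at [1.048, 0.536, -0.004, 1.538, 0.003, 1.067, -0.071], TCP at [0.287, -0.583, 0.202] pointing down, gripper open.
Joint ranges: [-2.7, 2.7], [-0.37, 2.16], [-1.27, 1.26], [0.24, 2.4], [-1.31, 4.45], [0.19, 1.91], [-2.76, 2.76]. Speed limits (rad/s): [2.39, 2.39, 3.14, 3.14, 3.14, 3.14, 3.14].

INTERFACE

Orientations are given as a unit quaternion [w, x, y, z].
In Python, from station import goto, line_to, goto_joints, command_gripper, pause, inverse_kinematics, camera, get_calibration, MotionError, hand_in, read_t, read_joint_pos, read_joint_vel, read_tau, read_ee_pos, read_tcp_rot, read_ft_force, read_moment, read_gripper_width, read_grasp_force gives the robot as it stands. Calls block until the motion is done:
- goto(position, orientation): joint-space move of the TCP to a pose.
- line_to(position, v=0.15, frame=None): straight line of the TCP; frame=None keeps the orientation; v is the mean speed in m/s.
- goto_joints(angles): joint-space move.
- command_gripper(opening, effort=None): opening from 0.0 (shut) to 1.0 (fully open); effort is the grip in N (None keeps the last); returns when the fingers have stopped.
- pause(seconds).
- inverse_kinematics(position, orientation): joint angles nearest the present ones, or None.
- camera(name): name is "scene" or "top" or "wrist"; returns the picture (400x640x3 uint8, red, green, blue); there is no depth.
- get_calibration(name): a dict with "camera_matrix" (3x3 intrinsics, pixels), "R" (3x3) and "t" (3): a world point X has camera coordinates R X + t. Camera axes: x right, y down, z forward; pixel columns grow to the right and rows downward; lengths in m; the calibration is good to about 2 mm. A picture is of the moment at which its call begins: read the wrist's pose just before it. get_calibration takes no time and is no camera call; for the wrist camera it gives the pose at the moment of the call.
A pose or a line that the arm cannot do raises MotionError and nothing moves.
- hand_in(): hands the job in; it is judged then, once.
Readings, each from a call of its own:
- read_t(): time.
- read_joint_pos(): joint angles.
- read_joint_vel(): joint speeds.
- read_tau(): joint torques, N m.
- read_ee_pos(): TCP position.
- read_tcp_rot(): TCP orientation.
- read_ft_force(): force on the tool from outside, world axes, zero at the start.
- read_moment(): the same for the moment, N m.
- read_gripper_width(): opening from 0.0 (shut) to 1.0 (fully open).
- read_grasp_force(): force on a finger pad.
Only numpy, scipy, OpenCV 4.12 (cv2) and the standard library are available. Lean on these libraries where they do the work, as an engineer would, in place of code of your own. Each camera call takes 0.05 s, during which the arm holds its last target. There are 200 camera calls.

TASK

Put every lidded culture dish that stands on the bench beside the microscope away in the dark: pull the drawer of the low white unit out to its stop, slide its cover all the way to the right off the left-hand bay, and set all the dishes the right way up inside that bay. Then slide the cover fully back over the bay and push the drawer fully home; leave the amber bottle on the right standing where it is.

Things in the scene. Friction and masses are not known exactly. Their poses are not given: they have to be found in the camera images.
- cabinet: low white drawer unit fixed to the bench, 200 (x) x 464 (y) x 100 mm high; origin mid-underside, on the bench; own x points away from the robot into the unit, own y to its left; carcass face 100 mm in front of the origin, with one full-width drawer (front panel 14 mm thick before the face, top edge 90 mm above the bench). Things standing on the rear half of its top reach 90 mm above it
- drawer (a joint): how far the drawer is out, m: 0 = fully home, 0.185 = at its stop; slides along the unit's own -x with about 2 N of friction, has firm stops at both ends, stays where left
- drawer_handle (a point): middle of the bar of the drawer's bow handle: a 10 mm thick round steel bar along the unit's y, straight for 98 mm, 58 mm above the bench and 35 mm clear (centre line) of the drawer's front panel; moves with the drawer; axes parallel to the unit's
- cover (a joint): how far the drawer's cover is slid right, m: 0 = fully over the left-hand bay, 0.213 = at its stop, wholly off that bay and over the right-hand one (which holds a slide box and vials that stay there); moves along the unit's -y, about 1.2 N friction, firm stops, stays where left. Grey plate 160 x 216 x 4 mm in guides on the tray's walls, its top 63 mm above the bench
- cover_grip (a point): centre of the black grip rib on the middle of the cover: 64 mm long along the unit's x, 10 mm thick along its y, 22 mm tall; this point is 11 mm below the rib's top and 73.5 mm above the bench; moves with drawer and cover; axes parallel to the unit's
- dark_bay (a point): centre of the floor of the drawer's left-hand (dark) bay: inside 156 mm along the unit's x, 210 mm along its y; floor 16 mm above the bench, walls 42 mm high (right-hand wall, between the bays, 6 mm thick); moves with the drawer; axes parallel to the unit's. Takes four dishes, two by two
- dish_a: round clear culture dish with pink medium, its lid on (lid and dish are one piece): 62 mm in diameter at the lid, 58 mm at the foot, 14.5 mm high; origin at the centre of its underside, own z up. Three or four such dishes are there, any other is absent
- dish_b: another such dish, the same size
- dish_c: another such dish, the same size
- dish_d: another such dish, the same size
- bottle_amber: amber glass bottle standing on the bench right of the unit, 52 mm in diameter, 104 mm high, not part of the work; origin at the centre of its underside
Things that resemble listed ones, but are neither listed nor needed, are in the scene too. Leave any blue or turquoise look-alike of the dish_b alone.

How it is judged:
On the way, in this order (a step that is already met when the one before it is completed fails the run):
1. the drawer is pulled out to its stop (at least 178 mm) (value of joint drawer above 0.178 m), for 0.2 s.
2. the cover is slid to the right, off the left-hand bay (at least 200 mm) (value of joint cover above 0.2 m), for 0.2 s.
3. every dish stands in the left-hand bay, the right way up and let go (x of dish_a in the frame of dark_bay between -0.052 and 0.052 m and y of dish_a in the frame of dark_bay between -0.079 and 0.079 m and z of dish_a in the frame of dark_bay between -0.004 and 0.026 m and angle between each of dish_a, dish_b, dish_c, dish_d's own z axis and vertical below 0.15 rad and linear speed of each of dish_a, dish_b, dish_c, dish_d below 0.02 m/s and x of dish_b in the frame of dark_bay between -0.052 and 0.052 m and y of dish_b in the frame of dark_bay between -0.079 and 0.079 m and z of dish_b in the frame of dark_bay between -0.004 and 0.026 m and x of dish_c in the frame of dark_bay between -0.052 and 0.052 m and y of dish_c in the frame of dark_bay between -0.079 and 0.079 m and z of dish_c in the frame of dark_bay between -0.004 and 0.026 m and x of dish_d in the frame of dark_bay between -0.052 and 0.052 m and y of dish_d in the frame of dark_bay between -0.079 and 0.079 m and z of dish_d in the frame of dark_bay between -0.004 and 0.026 m and contact force between each of dish_a, dish_b, dish_c, dish_d and the fingers below 0.05 N), for 0.2 s.
4. the cover is slid fully over the bay again, the drawer still out (value of joint cover below 0.006 m and value of joint drawer above 0.1 m), for 0.2 s.
At the end, for the whole second after the job is handed in: every dish that is there lies level (within 0.15 rad), right way up and at rest inside the left-hand bay, on its floor or on another dish; the cover is within 6 mm of fully over that bay and the drawer within 5 mm of fully home (x of dish_a in the frame of dark_bay between -0.052 and 0.052 m and y of dish_a in the frame of dark_bay between -0.079 and 0.079 m and z of dish_a in the frame of dark_bay between -0.004 and 0.026 m and angle between each of dish_a, dish_b, dish_c, dish_d's own z axis and vertical below 0.15 rad and linear speed of each of dish_a, dish_b, dish_c, dish_d below 0.02 m/s and x of dish_b in the frame of dark_bay between -0.052 and 0.052 m and y of dish_b in the frame of dark_bay between -0.079 and 0.079 m and z of dish_b in the frame of dark_bay between -0.004 and 0.026 m and x of dish_c in the frame of dark_bay between -0.052 and 0.052 m and y of dish_c in the frame of dark_bay between -0.079 and 0.079 m and z of dish_c in the frame of dark_bay between -0.004 and 0.026 m and x of dish_d in the frame of dark_bay between -0.052 and 0.052 m and y of dish_d in the frame of dark_bay between -0.079 and 0.079 m and z of dish_d in the frame of dark_bay between -0.004 and 0.026 m and value of joint cover below 0.006 m and value of joint drawer below 0.005 m); the robot touches nothing.
It fails at once if the amber bottle is shifted by more than 4 cm or tipped over (distance of bottle_amber from where it was at the start of the episode above 0.04 m or angle between bottle_amber's own z axis and vertical above 0.4 rad).
Of dish_a, dish_b, dish_c, dish_d only 3 to 4 are there at a start; the rules pass over those that are not, and their reading is None.
At some moment in a run one of dish_a, dish_b, dish_c, dish_d may be knocked a few centimetres aside while the robot is not near it.
Once in a run the grip may slacken for a moment while it holds something.
It also fails if it takes over 210 s, if anything falls off the work surface, if the arm or the gripper's body presses on something with over 40 N, if the wrist force passes 120 N, or if a joint passes its speed limit or range.

## Working session

There is one attempt and no reset: what is moved stays moved. The work goes in short steps, each a Python script; the robot and the scene stay as the last script left them, time stands still between calls to the robot, and variables do not carry over. Pictures are saved under pics/ and viewed, at most 14 in all, crops included, and the job is handed in when it is done.

```bash
mkdir -p pics; ls
python3 - <<'E'
from station import *
import cv2
for n in("scene","top"):
    im=camera(n); cv2.imwrite(f"pics/{n}0.png",im[...,::-1])
    c=get_calibration(n); print(n,c["camera_matrix"],c["R"],c["t"])
print(read_t(),read_ee_pos(),read_tcp_rot())
E
```

```text
pics
scene [[442.94729669   0.         312.94880526]
 [  0.         442.94729669 194.69880854]
 [  0.           0.           1.        ]] [[-0.73426779 -0.67868658  0.01534088]
 [-0.52894625  0.55780744 -0.63958324]
 [ 0.4255193  -0.47773987 -0.76856876]] [0.39894108 0.35731333 1.30873121]
top [[403.39538325   0.         316.08687935]
 [  0.         403.39538325 208.90882852]
 [  0.           0.           1.        ]] [[-0.00199988 -0.99999399  0.00283133]
 [-0.98588718  0.00149769 -0.16740438]
 [ 0.16739913 -0.00312616 -0.98588425]] [-0.04238381  0.58707159  1.18526163]
0.1 [ 0.28638995 -0.58283075  0.20104764] [-7.33245559e-04  9.74024819e-01  2.26439964e-01 -2.36737245e-04]
```

View pics/scene0.png

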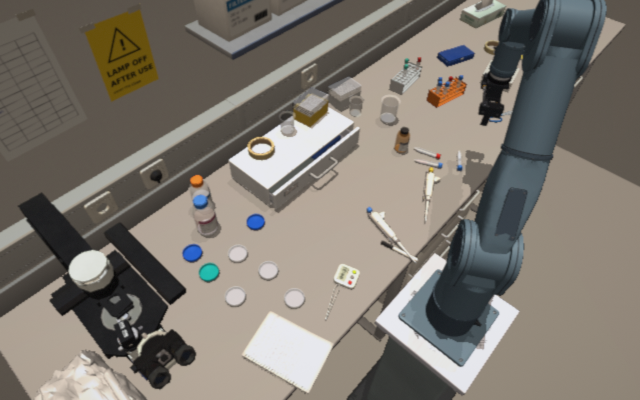

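View pics/top0.png

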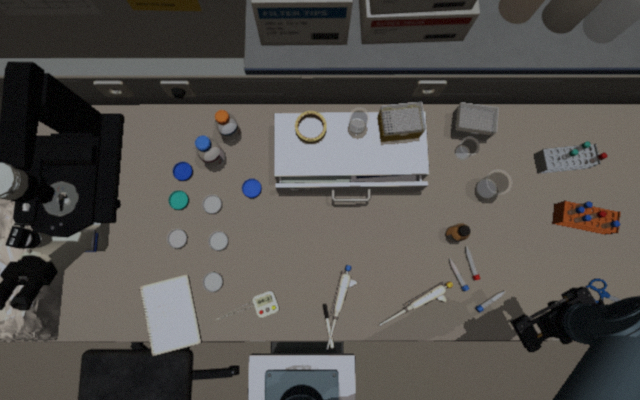

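```bash
cat > h.py <<'E'
from station import *
import numpy as np, cv2
def ray(n,uv,z,c=None):
    c=c or get_calibration(n); R=np.array(c["R"]);t=np.array(c["t"])
    d=R.T@np.linalg.inv(c["camera_matrix"])@np.array([uv[0],uv[1],1.]); o=-R.T@t
    return o+d*(z-o[2])/d[2]
def proj(n,X,c=None):
    c=c or get_calibration(n); p=c["camera_matrix"]@(np.array(c["R"])@np.array(X)+c["t"]); return p[:2]/p[2]
def dishes(im,n,zs=0.012,c=None,amin=120,amax=700,off=(0,0),thr=150):
    h=cv2.cvtColor(im,cv2.COLOR_RGB2HSV)
    m=((h[...,1]<55)&(h[...,2]>thr)).astype(np.uint8)
    k,l,s,ct=cv2.connectedComponentsWithStats(m)
    return [(s[i,4],ct[i].round(1),s[i,2:4],ray(n,ct[i],zs,c).round(4)) for i in range(1,k) if amin<s[i,4]<amax]
E
python3 - <<'E'
from h import *
im=cv2.imread("pics/top0.png")[...,::-1]
for p in [(213,205),(178,239),(219,241),(214,282),(252,188),(179,200)]: print(im[p[1],p[0]],im[p[1],p[0]+15], ray("top",p,.0145))
for d in dishes(im,"top"): print(d)
print(ray("top",(457,232),.104))
a=cv2.resize(im[95:300,160:440],None,fx=2.8,fy=2.8,interpolation=cv2.INTER_CUBIC); cv2.imwrite("pics/crop0.png",a[...,::-1])
E
```

```text
[142 142 144] [116 111 100] [0.60593794 0.28138155 0.0145    ]
[141 142 142] [115 109 101] [0.49877472 0.38566571 0.0145    ]
[143 146 146] [118 110 102] [0.49233334 0.25813685 0.0145    ]
[145 146 149] [121 113 104] [0.36707802 0.26859828 0.0145    ]
[ 47  84 164] [114 106  99] [0.66060624 0.15985599 0.0145    ]
[ 43 135 127] [118 111  99] [0.62214095 0.38932638 0.0145    ]
(np.int32(367), array([310.3, 127.9]), array([25, 19], dtype=int32), array([ 0.8619, -0.025 ,  0.012 ]))
(np.int32(259), array([  4.7, 177.6]), array([13, 29], dtype=int32), array([0.6963, 0.9499, 0.012 ]))
(np.int32(519), array([349.3, 183.8]), array([152,   7], dtype=int32), array([ 0.6744, -0.1497,  0.012 ]))
(np.int32(284), array([  8.3, 252.2]), array([22, 23], dtype=int32), array([0.4589, 0.9084, 0.012 ]))
(np.int32(243), array([341.8, 292.2]), array([15, 41], dtype=int32), array([ 0.3355, -0.1213,  0.012 ]))
(np.int32(278), array([429.7, 297. ]), array([38, 23], dtype=int32), array([ 0.3209, -0.3891,  0.012 ]))
(np.int32(272), array([264.7, 304.3]), array([25, 25], dtype=int32), array([0.3002, 0.113 , 0.012 ]))
[ 0.50923383 -0.45159788  0.104     ]
```

View pics/crop0.png

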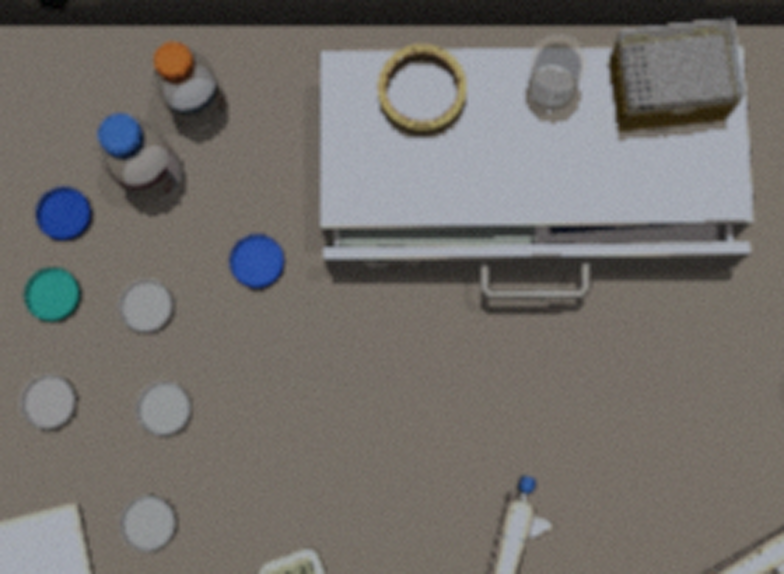

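```bash
cat >> h.py <<'E'
def topdishes(im,n="top",c=None,z=0.0145):
    h=cv2.cvtColor(cv2.GaussianBlur(im,(3,3),0),cv2.COLOR_RGB2HSV)
    m=((h[...,1]<18)&(h[...,2]>125)).astype(np.uint8)
    k,l,s,ct=cv2.connectedComponentsWithStats(m)
    return [(int(s[i,4]),ct[i].round(1),s[i,2:4],ray(n,ct[i],z,c).round(4)) for i in range(1,k) if 180<s[i,4]<450 and abs(s[i,2]-s[i,3])<5]
E
python3 - <<'E'
from h import *
im=cv2.imread("pics/top0.png")[...,::-1].copy()
for d in topdishes(im): print(d)
h=cv2.cvtColor(im,cv2.COLOR_RGB2HSV)
m=((h[...,1]<55)&(h[...,2]>150)).astype(np.uint8)
k,l,s,ct=cv2.connectedComponentsWithStats(m)
i=l[184,349]; ys,xs=np.nonzero(l==i)
P=np.array([ray("top",p,.09)[:2] for p in zip(xs,ys)],np.float32)
r=cv2.minAreaRect(P); print(r)
v=cv2.fitLine(P,cv2.DIST_HUBER,0,.01,.01).ravel(); print("panel line",v, np.arctan2(-v[0]*np.sign(v[1]),abs(v[1])), P[:,1].min(),P[:,1].max())
i=l[150,340]; print(s[i]); ys,xs=np.nonzero(l==i)
P=np.array([ray("top",p,.1)[:2] for p in zip(xs,ys)],np.float32); print(cv2.minAreaRect(P),cv2.boxPoints(cv2.minAreaRect(P)))
f=lambda a,b,z:ray("top",(a/2.8+160,b/2.8+95),z)
print("handle",f(488,296,.058),f(583,295,.058)); print("corners",f(320,222,.1),f(751,222,.1),f(321,51,.1),f(750,47,.1)); print("pip",f(527,480,.01),"blue",f(258,262,.0145))
E
```

```text
(194, array([310.9, 128.2]), array([24, 20], dtype=int32), array([ 0.8599, -0.0272,  0.0145]))
(217, array([211.6, 203.8]), array([16, 17], dtype=int32), array([0.6097, 0.2858, 0.0145]))
(224, array([177. , 238.1]), array([17, 17], dtype=int32), array([0.5016, 0.389 , 0.0145]))
(233, array([218.1, 240.4]), array([17, 18], dtype=int32), array([0.4943, 0.2609, 0.0145]))
(237, array([212.5, 281.5]), array([17, 18], dtype=int32), array([0.3686, 0.2731, 0.0145]))
(258, array([265.9, 303.8]), array([26, 26], dtype=int32), array([0.3018, 0.109 , 0.0145]))
((0.6566223502159119, -0.14967188239097595), (0.01391402818262577, 0.4521724283695221), 1.111452341079712)
panel line [ 0.01100311 -0.99993944  0.6561661  -0.14296393] 0.011003332 -0.37570822 0.07641261
[ 275  112  154   64 6700]Traceback (most recent call last):
  File "<stdin>", line 12, in <module>
  File "h.py", line 4, in ray
    c=c or get_calibration(n); R=np.array(c["R"]);t=np.array(c["t"])
           ~~~~~~~~~~~~~~~^^^
ValueError: time passes only in moves, steps and waits
```

```bash
sed -i 's/^def ray/_C={}\ndef cal(n):\n    if n=="wrist": return get_calibration(n)\n    if n not in _C: _C[n]=get_calibration(n)\n    return _C[n]\ndef ray/; s/c=c or get_calibration(n)/c=c or cal(n)/' h.py
python3 - <<'E'
from h import *
im=cv2.imread("pics/top0.png")[...,::-1].copy()
h=cv2.cvtColor(im,cv2.COLOR_RGB2HSV)
g=cv2.GaussianBlur(h[...,2],(3,3),0).astype(float)
# carcass front edge & panel edges: subpixel bright->dark per column
def edge(lo,hi,sgn,cols,z):
    P=[]
    for u in cols:
        d=sgn*np.diff(g[lo:hi,u]); j=int(d.argmax())
        if 0<j<len(d)-1:
            a,b,c=d[j-1:j+2]; j=j+.5*(a-c)/(a-2*b+c+1e-9)
        P.append(ray("top",(u,lo+.5+j),z)[:2])
    P=np.array(P,np.float32); v=cv2.fitLine(P,cv2.DIST_HUBER,0,.01,.01).ravel(); s=-v[0]/v[1]
    print("yaw",s,"x at y=-.15",v[2]+(-.15-v[3])*v[0]/v[1])
edge(168,179,-1,range(285,420),.1)
edge(176,184,1,range(285,420),.09)
edge(182,192,-1,range(285,420),.09)
edge(192,204,1,range(338,366),.058);edge(196,208,-1,range(338,366),.058)
f=lambda a,b,z:ray("top",(a/2.8+160,b/2.8+95),z)
print("handle",f(488,296,.058),f(583,295,.058)); print("corners",f(320,222,.1),f(751,222,.1),f(321,51,.1),f(750,47,.1)); print("panel",f(323,252,.09),f(750,248,.09));print("pip",f(527,480,.01),"blue",f(258,262,.0145))
E
```

```text
yaw 0.015565535 x at y=-.15 0.68127596
yaw -0.019170443 x at y=-.15 0.66630876
yaw 0.012137369 x at y=-.15 0.6489467
yaw -0.013255017 x at y=-.15 0.6265198
yaw 0.15954936 x at y=-.15 0.60654914
handle [ 0.61083369 -0.09896117  0.058     ] [ 0.6117919  -0.20253254  0.058     ]
corners [0.68315566 0.08096235 0.1       ] [ 0.68257538 -0.37760712  0.1       ] [0.87528859 0.08281877 0.1       ] [ 0.8795367  -0.38607956  0.1       ]
panel [0.65278762 0.07828844 0.09      ] [ 0.65655592 -0.37804429  0.09      ]
pip [ 0.41348723 -0.14234335  0.01      ] blue [0.65874902 0.159357   0.0145    ]
```

```bash
cat >> h.py <<'E'
def Q(th):
    p=(th+np.pi/2)/2; return [0,float(np.cos(p)),float(np.sin(p)),0]
YAW=0.012
def st(s=""): print(s,"t",round(read_t(),1),"p",np.round(read_ee_pos(),4),"F",np.round(read_ft_force(),1),"w",round(read_gripper_width()*88,1),"g",round(read_grasp_force(),1),flush=True)
E
python3 - <<'E'
from h import *
line_to([.30,-.55,.3],v=.3)
goto([.61-.004,-.15,.20],Q(YAW)); command_gripper(30/88,20); st()
c=cal("wrist"); im=camera("wrist"); cv2.imwrite("pics/w1.png",im[...,::-1])
for p in [(.614,-.1,.058),(.614,-.2,.058),(.649,-.15,.09)]: print(proj("wrist",p,c))
E
```

```text
t 3.4 p [ 0.606 -0.15   0.2  ] F [-0.1 -0.3  0.2] w 30.1 g 0.0
[329.79160416 136.7782405 ]
[327.98837546 222.60058292]
[363.45471278 188.74775649]
```

View pics/w1.png

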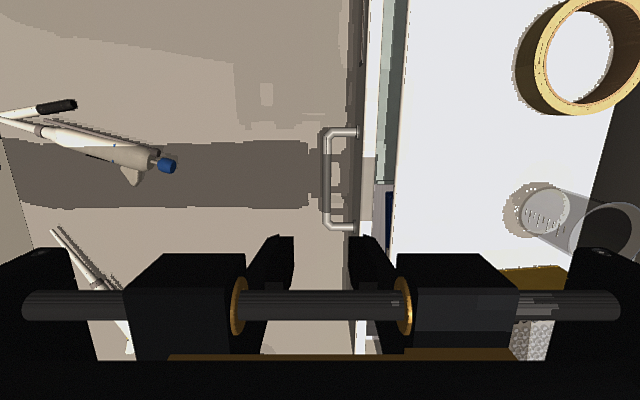

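The wrist view shows the handle bar at column ~327, rows 130–225, so bar x ≈ 0.611 and y ≈ -0.148. The fingers straddle it. I'll descend, grip and pull.

Run:
```python
from h import *
line_to([.607,-.148,.10],v=.2); line_to([.607,-.148,.046],v=.08); st("down")
command_gripper(0.0,25); st("grip")
p=np.array(read_ee_pos()); d=np.array([-np.cos(YAW),-np.sin(YAW),0])
line_to(p+d*.150,v=.12); st("pulled")
for k in range(20):
    line_to(p+d*(.150+.003*(k+1)),v=.03); f=read_ft_force()
    if abs(f[0])>15: break
st("stop"); print("k",k)
im=camera("top"); cv2.imwrite("pics/top1.png",im[...,::-1]); print(*topdishes(im),sep="\n")
```

```text
down t 4.9 p [ 0.6073 -0.148   0.0462] F [0.3 0.3 1.2] w 30.0 g 0.0
grip t 5.5 p [ 0.607  -0.148   0.0461] F [-0.5  0.2 -1.1] w 0.3 g 0.0
pulled t 6.9 p [ 0.4579 -0.1497  0.0462] F [ 1.2  0.2 -0. ] w 0.6 g 0.0
stop t 11.9 p [ 0.3968 -0.1505  0.046 ] F [ 0.4 -0.5 -0.3] w 0.4 g 0.0
k 19
(254, array([401.5, 119.9]), array([20, 21], dtype=int32), array([ 0.8882, -0.3237,  0.0145]))
(229, array([211.7, 203.7]), array([17, 18], dtype=int32), array([0.61  , 0.2856, 0.0145]))
(235, array([177. , 237.9]), array([17, 18], dtype=int32), array([0.5022, 0.389 , 0.0145]))
(246, array([218. , 240.3]), array([17, 18], dtype=int32), array([0.4944, 0.2614, 0.0145]))
(259, array([212.4, 281.4]), array([18, 19], dtype=int32), array([0.369 , 0.2736, 0.0145]))
(259, array([266. , 303.8]), array([26, 26], dtype=int32), array([0.3019, 0.1087, 0.0145]))
```

The grip closed on nothing, so I'll look at where the bar is now.

Run:
```python
from h import *
line_to([.40,-.15,.15],v=.2); goto([.56,-.15,.20],Q(YAW)); command_gripper(30/88,20)
p=[.56,-.15,.2]; c=cal("wrist"); im=camera("wrist"); cv2.imwrite("pics/w2.png",im[...,::-1]); st()
for x in (.60,.62,.64): print(x,proj("wrist",(x,-.15,.058),c),proj("wrist",(x,-.15,0),c))
t=camera("top"); cv2.imwrite("pics/top2.png",cv2.resize(t[140:320,240:460],None,fx=3.4,fy=3.3)[...,::-1])
```

```text
t 14.0 p [ 0.56   -0.1501  0.2   ] F [-0.2  0.8 -0.5] w 29.7 g 0.0
0.6 [356.92607672 181.77449691] [351.75536654 172.13452624]
0.62 [374.44163375 181.99282312] [366.75361851 172.32269562]
0.64 [391.9519763  182.21108434] [381.74804721 172.51081702]
```

View pics/w2.png

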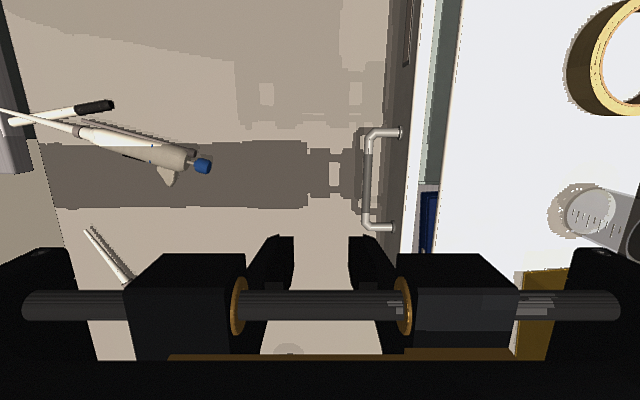

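Bar is at column ~369 (rows 130–225), so it's unmoved at x ≈ 0.611–0.614. I'll descend again and look before closing.

Run:
```python
from h import *
line_to([.607,-.148,.20],v=.2);line_to([.607,-.148,.10],v=.2); line_to([.607,-.148,.046],v=.08); st("down")
a=camera("wrist"); s=camera("scene"); u=proj("scene",(.61,-.148,.058)).astype(int); print(u)
s=cv2.resize(s[u[1]-50:u[1]+50,u[0]-60:u[0]+60],(640,533),interpolation=cv2.INTER_CUBIC)
cv2.imwrite("pics/w3.png",a[...,::-1]); cv2.imwrite("pics/s3.png",s[...,::-1])
```

```text
down t 15.9 p [ 0.6073 -0.1479  0.0462] F [-0.2 -1.2 -0.3] w 30.8 g 0.0
[327 171]
```

View pics/w3.png

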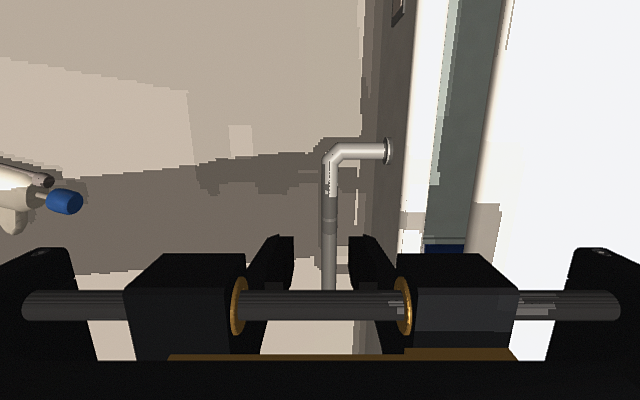

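View pics/s3.png

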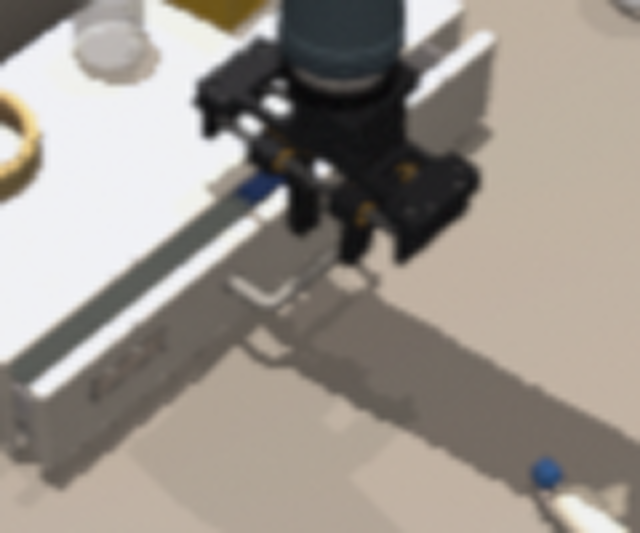

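Run:
```python
from h import *
u=np.array([327,171])
f=lambda X:((proj("scene",X)-u+[60,50])*5.333).round()
for z in(.046,.056,.066,.076): print(z,"near",f((.583,-.148,z)),"far",f((.631,-.148,z)))
print("bar",f((.611,-.1,.058)),f((.611,-.148,.058)),f((.611,-.197,.058)),"panel L",f((.649,.08,.09)),"R",f((.649,-.378,.09)))
c=cal("wrist")
for z in(.04,.05,.058,.07): print(z,proj("wrist",(.611,-.0945,z),c),proj("wrist",(.611,-.202,z),c))
```

```text
0.046 near [352. 300.] far [299. 263.]
0.056 near [353. 290.] far [299. 253.]
0.066 near [353. 279.] far [300. 243.]
0.076 near [354. 269.] far [300. 233.]
bar [274. 305.] [322. 266.] [369. 228.] panel L [ 36. 395.] R [496.  39.]
0.04 [328.96501674 146.36863852] [325.99463953 292.18844324]
0.05 [329.41566208 148.08853764] [326.24182417 300.41985121]
0.058 [329.81300892 149.60502167] [326.45671463 307.57584203]
0.07 [330.48162905 152.15682697] [326.81200284 319.40716829]
```

In the scene crop the fingertips end at about row 262, where z=0.046 should project to row 300. They therefore look ~25–30 mm higher than reported. A touch test on bare bench will settle it.

Run:
```python
from h import *
line_to([.607,-.148,.12],v=.2); line_to([.52,-.15,.12],v=.2); line_to([.52,-.15,.03],v=.15); st()
s=camera("scene"); u=proj("scene",(.52,-.15,.03)).astype(int)
s=cv2.resize(s[u[1]-50:u[1]+50,u[0]-60:u[0]+60],(640,533),interpolation=cv2.INTER_CUBIC); cv2.imwrite("pics/s4.png",s[...,::-1])
z=.03; f0=read_ft_force()[2]
while z>-.035:
    z-=.002; 
    try: line_to([.52,-.15,z],v=.04)
    except MotionError as e: print(e); break
    f=read_ft_force()[2]
    if abs(f-f0)>5: break
st(f"cmd {z}")
line_to([.52,-.15,.08],v=.15)
```

```text
t 17.9 p [ 0.5209 -0.1499  0.0304] F [ 0.3 -0.6 -0.4] w 29.8 g 0.0
cmd -0.03600000000000003 t 26.1 p [ 0.5199 -0.15   -0.0361] F [-1.   0.5  0.5] w 30.2 g 0.0
```

View pics/s4.png

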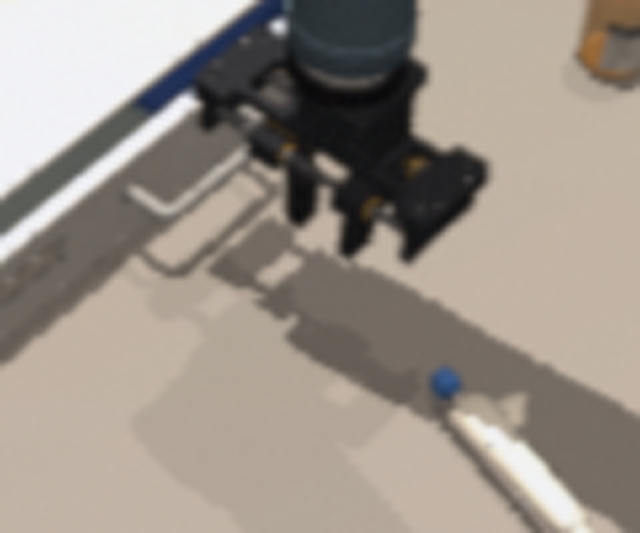

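Run:
```python
from h import *
u=proj("scene",(.52,-.15,.03)).astype(int)
f=lambda X:((proj("scene",X)-u+[60,50])*5.333).round()
for z in(.03,.05,.06,.07,.08,.09): print(z,"near",f((.496,-.15,z)),"far",f((.544,-.15,z)))
q=read_joint_pos(); print(np.round(q,4),read_tcp_rot()); st()
ik=inverse_kinematics([.287,-.583,.202],[-7.33e-04,.974,.2264,-2.4e-4]); print(ik)
```

```text
0.03 near [350. 290.] far [295. 253.]
0.05 near [353. 271.] far [297. 233.]
0.06 near [354. 261.] far [298. 223.]
0.07 near [355. 251.] far [299. 213.]
0.08 near [356. 241.] far [300. 203.]
0.09 near [358. 231.] far [301. 193.]
[ 0.5265  0.562  -0.4262  1.8991  0.3289  0.7506 -0.0731] [-5.41990594e-04  7.02835234e-01  7.11352368e-01 -3.85166393e-04]
 t 27.1 p [ 0.5193 -0.1499  0.0793] F [-1.  -0.1  0. ] w 30.0 g 0.0
[ 1.19496798  0.54826107 -0.22063033  1.52628944  0.12945318  1.08293531
 -0.16929626]
```

Picture: fingertips at crop rows ~255/223, so true z is ≈0.063 while the reading says 0.030. The reported TCP height is biased by 30+ mm. I'll continue the touch test to get the exact offset.

Run:
```python
from h import *
line_to([.52,-.15,-.03],v=.15); z=-.03; f0=read_ft_force()[2]
while z>-.065:
    z-=.002; line_to([.52,-.15,z],v=.04)
    if abs(read_ft_force()[2]-f0)>4: break
st(f"cmd {z}")
line_to([.52,-.15,.08],v=.2)
```

```text
cmd -0.038000000000000006 t 29.0 p [ 0.5201 -0.15   -0.0365] F [-6.3  0.8 19.6] w 30.2 g 10.1
```

Contact at reading -0.0365, so true tip z = reading + 0.0365. I'll redo the handle with that correction.

```bash
cat >> h.py <<'E'
ZO=0.0365
def lt(x,y,z,v=.15): line_to([x,y,z-ZO],v=v)
E
python3 - <<'E'
from h import *
lt(.52,-.15,.13,.2); lt(.607,-.148,.13,.2); lt(.607,-.148,.049,.08); st("down")
command_gripper(0.0,25); st("grip")
if read_gripper_width()*88<5: raise SystemExit("missed")
p=np.array(read_ee_pos()); d=np.array([-np.cos(YAW),-np.sin(YAW),0])
line_to(p+d*.155,v=.12); st("pulled")
for k in range(20):
    line_to(p+d*(.155+.003*(k+1)),v=.03); f=read_ft_force()
    if abs(f[0])>15: break
st("stop"); print("k",k)
E
```

```text
down t 31.7 p [ 0.6075 -0.148   0.0131] F [-0.2  0.3  0.7] w 30.1 g 0.0
grip t 32.1 p [ 0.6079 -0.1481  0.013 ] F [ 2.3 -0.   2.3] w 9.2 g 25.0
pulled t 33.6 p [ 0.4521 -0.1498  0.0129] F [-2.1  0.6  6.4] w 8.9 g 25.0
stop t 34.6 p [ 0.4461 -0.1498  0.0132] F [ 15.5   0.6 -17.9] w 9.3 g 25.0
k 3
```

Run:
```python
from h import *
command_gripper(30/88); p=read_ee_pos(); line_to([p[0]-.003,p[1],p[2]],v=.05); line_to([p[0]-.003,p[1],.12],v=.2)
goto([.50,-.30,.25],Q(np.pi/2+YAW)); command_gripper(50/88); st()
t=camera("top"); cv2.imwrite("pics/top3f.png",t[...,::-1]); cv2.imwrite("pics/top3.png",cv2.resize(t[140:310,150:450],None,fx=2.66,fy=2.66,interpolation=cv2.INTER_CUBIC)[...,::-1]); print(*topdishes(t),sep="\n")
```

```text
t 38.0 p [ 0.5    -0.2999  0.25  ] F [-0.4 -0.9 -0.3] w 50.1 g 0.0
(266, array([211.2, 203.3]), array([19, 18], dtype=int32), array([0.6114, 0.2872, 0.0145]))
(278, array([217.5, 240. ]), array([19, 19], dtype=int32), array([0.4954, 0.2629, 0.0145]))
(271, array([169.3, 243.1]), array([19, 19], dtype=int32), array([0.486 , 0.4118, 0.0145]))
(283, array([212.1, 281.5]), array([19, 20], dtype=int32), array([0.3687, 0.2744, 0.0145]))
(264, array([266.1, 303.8]), array([26, 27], dtype=int32), array([0.3018, 0.1084, 0.0145]))
```

View pics/top3.png

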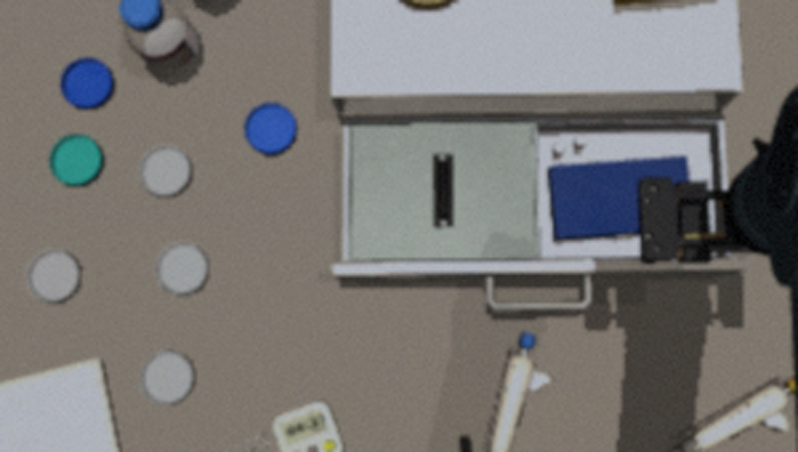

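The drawer is out. The rib is at crop (443,189), the cover is over the left bay, and the leftmost dish has been knocked to crop (55,277). Next I'll slide the cover.

Run:
```python
from h import *
t=cv2.imread("pics/top3f.png")[...,::-1]
g=t.max(2)[185:240,285:350]; k,l,s,ct=cv2.connectedComponentsWithStats((g<75).astype(np.uint8))
B=[(s[i,4],ct[i]+[285,185],s[i]) for i in range(1,k) if s[i,4]>40]; print(B)
b=max(B,key=lambda r:r[0])[1]; r=ray("top",b,.082); print("rib",r)
x,y=r[0],r[1]
lt(x,y,.16,.25); 
command_gripper(40/88,30); lt(x,y,.068,.1); st("down"); command_gripper(0); st("grip")
if read_gripper_width()*88<6: raise SystemExit("missed")
p=np.array(read_ee_pos()); print("rib at",p)
d=np.array([np.sin(YAW),-np.cos(YAW),0])
line_to(p+d*.203,v=.12); st("slid")
for k in range(8):
    line_to(p+d*(.203+.003*(k+1)),v=.03); 
    if abs(read_ft_force()[1])>12: break
st("stop"); print(k)
command_gripper(40/88); q=read_ee_pos(); line_to([q[0],q[1],.12],v=.2)
w=camera("top"); cv2.imwrite("pics/top4f.png",w[...,::-1])
```

```text
[(np.int32(167), array([316.10778443, 211.04191617]), array([ 28,  14,   7,  26, 167], dtype=int32))]
rib [ 0.57504527 -0.04336415  0.082     ]
down t 40.8 p [ 0.5756 -0.0433  0.0321] F [-0.2 -0.6  0.3] w 40.0 g 0.0
grip t 41.4 p [ 0.5752 -0.0436  0.0317] F [ 0.1 -1.6  1.4] w 9.4 g 30.0
rib at [ 0.57517558 -0.04357927  0.03168179]
slid t 43.2 p [ 0.5773 -0.2467  0.0317] F [-2.1 -1.6  3.4] w 9.9 g 30.0
stop t 44.7 p [ 0.5787 -0.2558  0.0317] F [-2.  17.1  6.8] w 9.6 g 30.1
5
```

Cover is off (212 mm travelled). Next come the dishes, starting with one.

```bash
cat >> h.py <<'E'
BAY=np.array([.5752,-.0436])
def slot(ox,oy):
    c,s=np.cos(YAW),np.sin(YAW); return BAY+[c*ox-s*oy,s*ox+c*oy]
QY=Q(np.pi/2+YAW)
def bench(t): return sorted([d[3] for d in topdishes(t) if .15<d[3][1]<.6 and d[0]<400],key=lambda r:-r[0])
def pick(x,y,op=80):
    p=read_ee_pos()
    if p[2]+ZO<.11: line_to([p[0],p[1],.12-ZO],v=.2)
    goto([x,y,.11-ZO],QY); command_gripper(op/88,20); lt(x,y,.015,.15)
    f0=read_ft_force()[2]
    for z in (.011,.008,.006):
        lt(x,y,z,.05)
        if abs(read_ft_force()[2]-f0)>6: lt(x,y,z+.002,.05); break
    st("at"); zt=read_ee_pos()[2]+ZO
    command_gripper(0,20); st("gripped"); return zt
def carry(s,zt):
    p=read_ee_pos(); lt(p[0],p[1],.078,.15); st("lifted")
    lt(s[0],max(.15,min(p[1],.2)),.078,.3); lt(s[0],s[1],.078,.25); st("over")
    if not 55<read_gripper_width()*88<68: print("LOST?"); return False
    lt(s[0],s[1],.030,.12); lt(s[0],s[1],.0165+zt,.05); st("placed")
    command_gripper(70/88); lt(s[0],s[1],.12,.2); st("up"); return True
E
python3 - <<'E'
from h import *
b=bench(cv2.imread("pics/top4f.png")[...,::-1].copy()); print(b)
zt=pick(b[0][0],b[0][1],78)
print(carry(slot(.037,-.045),zt))
t=camera("top"); print(bench(t)); cv2.imwrite("pics/top5.png",cv2.resize(t[140:310,150:450],None,fx=2.66,fy=2.66,interpolation=cv2.INTER_CUBIC)[...,::-1])
E
```

```text
[array([0.6115, 0.2866, 0.0145]), array([0.4956, 0.2626, 0.0145]), array([0.4861, 0.4116, 0.0145]), array([0.3686, 0.2738, 0.0145])]
at t 50.2 p [ 0.6114  0.2866 -0.0307] F [-0.3 -0.8  0.5] w 77.8 g 0.0
gripped t 50.6 p [ 0.6115  0.2866 -0.0304] F [ 0.3 -0.  -0.7] w 60.7 g 20.0
lifted t 51.2 p [0.6113 0.2862 0.0411] F [-0.1  0.9 -0.4] w 60.8 g 20.0
over t 53.0 p [ 0.6128 -0.0856  0.0417] F [ 0.2 -0.  -0.7] w 60.5 g 20.0
placed t 53.8 p [ 0.6128 -0.0882 -0.0141] F [-0.5 -0.8  0.2] w 60.5 g 20.0
up t 54.8 p [ 0.6121 -0.0885  0.0827] F [-0.8  0.3 -0.6] w 69.8 g 0.0
True
[array([0.4951, 0.2631, 0.0145]), array([0.4861, 0.4125, 0.0145]), array([0.3688, 0.2742, 0.0145])]
```

View pics/top5.png

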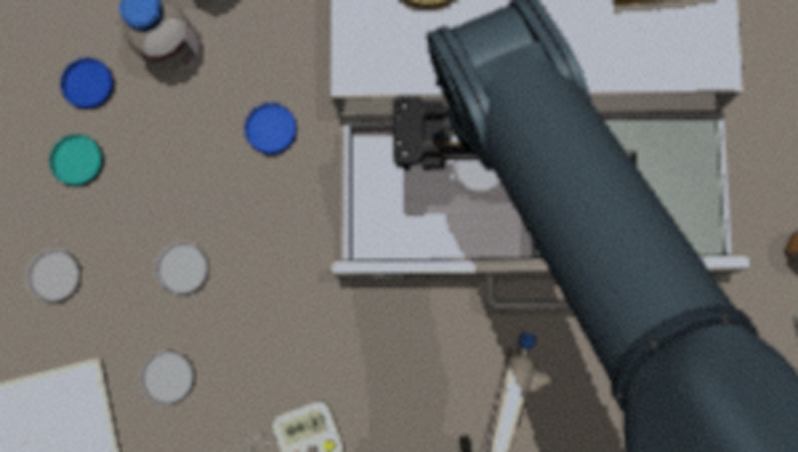

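The first dish is in the bay (crop ~480,175) and three remain on the bench. I'll do those with re-detection before each pick.

Run:
```python
from h import *
for s in [(-.037,-.045),(.037,.045),(-.037,.045)]:
    b=bench(camera("top")); print(b)
    if not b: break
    zt=pick(*b[0][:2])
    if not 55<read_gripper_width()*88<68: print("bad grip"); break
    if not carry(slot(*s),zt): break
p=read_ee_pos(); line_to([p[0],p[1],.2],v=.3); goto([.45,-.40,.2],QY); command_gripper(40/88,30)
t=camera("top"); cv2.imwrite("pics/top6f.png",t[...,::-1]); print(bench(t)); cv2.imwrite("pics/top6.png",cv2.resize(t[140:310,150:450],None,fx=2.66,fy=2.66,interpolation=cv2.INTER_CUBIC)[...,::-1])
```

```text
[array([0.4953, 0.263 , 0.0145]), array([0.4862, 0.4121, 0.0145]), array([0.3686, 0.2746, 0.0145])]
at t 58.2 p [ 0.4952  0.2629 -0.0306] F [ 0.5  0.1 -1. ] w 80.2 g 0.0
gripped t 58.6 p [ 0.4953  0.263  -0.0305] F [ 0.2 -0.1  0.9] w 59.8 g 20.0
lifted t 59.3 p [0.4952 0.2625 0.0411] F [-0.5 -0.3 -1.6] w 59.8 g 20.0
over t 61.0 p [ 0.5388 -0.087   0.0416] F [-0.3  0.1 -0.2] w 60.1 g 20.0
placed t 61.8 p [ 0.5388 -0.0891 -0.0141] F [ 0.2 -0.1 -0.1] w 60.0 g 20.0
up t 62.8 p [ 0.5381 -0.0894  0.0828] F [ 0.1 -0.6 -0.1] w 69.9 g 0.0
[array([0.4861, 0.4109, 0.0145]), array([0.3685, 0.274 , 0.0145])]
at t 66.6 p [ 0.486   0.4108 -0.0306] F [0.4 0.2 0.7] w 80.1 g 0.0
gripped t 67.0 p [ 0.4861  0.411  -0.0304] F [ 0.8 -0.6  0.8] w 60.8 g 20.0
lifted t 67.7 p [0.4861 0.4104 0.0411] F [-0.  -0.4 -1.4] w 61.0 g 20.0
over t 69.6 p [0.6115 0.0048 0.0419] F [ 0.7 -0.1 -0.3] w 61.0 g 20.0
placed t 70.4 p [ 0.6117  0.0018 -0.0141] F [ 0.8 -0.2 -0.2] w 60.9 g 20.0
up t 71.4 p [0.611  0.0014 0.0827] F [ 0.9 -0.7  0.1] w 70.1 g 0.0
[array([0.3686, 0.275 , 0.0145])]
at t 74.7 p [ 0.3685  0.2749 -0.0306] F [-0.3  0.2 -0.5] w 80.6 g 0.0
gripped t 75.2 p [ 0.3686  0.275  -0.0305] F [0.1 0.6 0.3] w 60.7 g 20.0
lifted t 75.8 p [0.3685 0.2745 0.0411] F [-0.2  0.1 -0.4] w 60.4 g 20.0
over t 77.5 p [0.5374 0.0033 0.0418] F [-0.8  0.4 -1.4] w 60.3 g 20.0
placed t 78.3 p [ 0.5377  0.0009 -0.0141] F [ 0.4  0.8 -0.1] w 60.6 g 20.0
up t 79.3 p [5.371e-01 5.000e-04 8.280e-02] F [ 0.9  0.2 -0.1] w 69.7 g 0.0
[]
```

View pics/top6.png

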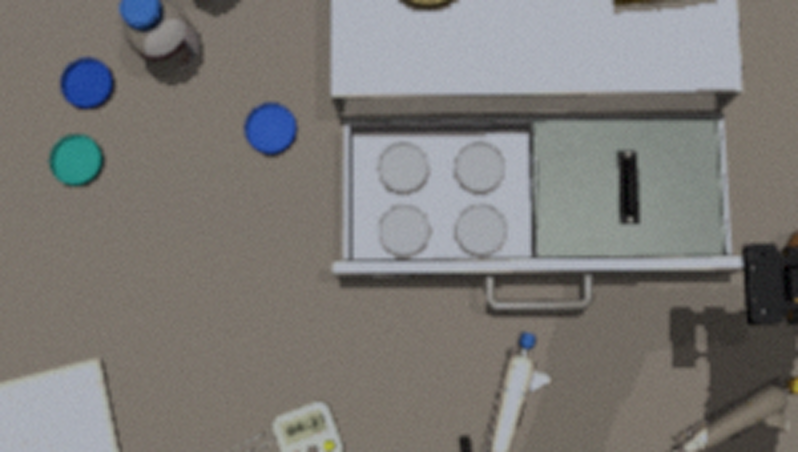

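All four dishes are level in the bay (crop 404/480, rows 168/230). I'll close the cover, then the drawer.

Run:
```python
from h import *
goto([.5785,-.2555,.13],QY); lt(.5785,-.2555,.068,.12); command_gripper(0,30); st("grip")
if read_gripper_width()*88<6: raise SystemExit("missed")
p=np.array(read_ee_pos()); d=np.array([-np.sin(YAW),np.cos(YAW),0])
line_to(p+d*.203,v=.12); st("slid")
for k in range(8):
    line_to(p+d*(.203+.003*(k+1)),v=.03)
    if abs(read_ft_force()[1])>12: break
st("stop"); command_gripper(40/88); q=read_ee_pos(); line_to([q[0],q[1],.15],v=.2)
goto([.442,-.15,.13],Q(YAW)); command_gripper(30/88,25)
lt(.442,-.15,.049,.12); command_gripper(0); st("handle")
if read_gripper_width()*88<6: raise SystemExit("missed")
p=np.array(read_ee_pos()); d=np.array([np.cos(YAW),np.sin(YAW),0])
line_to(p+d*.172,v=.1); st("pushed")
for k in range(10):
    line_to(p+d*(.172+.003*(k+1)),v=.03)
    if abs(read_ft_force()[0])>15: break
st("home"); command_gripper(28/88); q=read_ee_pos(); line_to([q[0]-.003,q[1],q[2]],v=.05);line_to([q[0]-.003,q[1],.15],v=.2); goto([.40,-.30,.25],Q(YAW))
t=camera("top"); cv2.imwrite("pics/top7.png",cv2.resize(t[95:300,160:480],None,fx=2.5,fy=2.5,interpolation=cv2.INTER_CUBIC)[...,::-1])
```

```text
grip t 84.4 p [ 0.5786 -0.2556  0.0317] F [-0.1  0.9  1.3] w 9.7 g 30.0
slid t 86.3 p [ 0.5761 -0.0526  0.0317] F [ 1.2  0.3 -0.2] w 9.7 g 30.0
stop t 87.5 p [ 0.576  -0.0431  0.0317] F [ -0.4 -12.5   5.9] w 10.0 g 30.0
handle t 91.9 p [ 0.4461 -0.1501  0.0135] F [ 7.2 -0.8 -4.7] w 8.9 g 25.0
pushed t 93.8 p [ 0.618  -0.1483  0.0135] F [ 0.3 -0.8  0.9] w 8.6 g 25.0
home t 95.3 p [ 0.6305 -0.1481  0.0133] F [-17.   -1.8  18.6] w 9.1 g 25.0
```

View pics/top7.png

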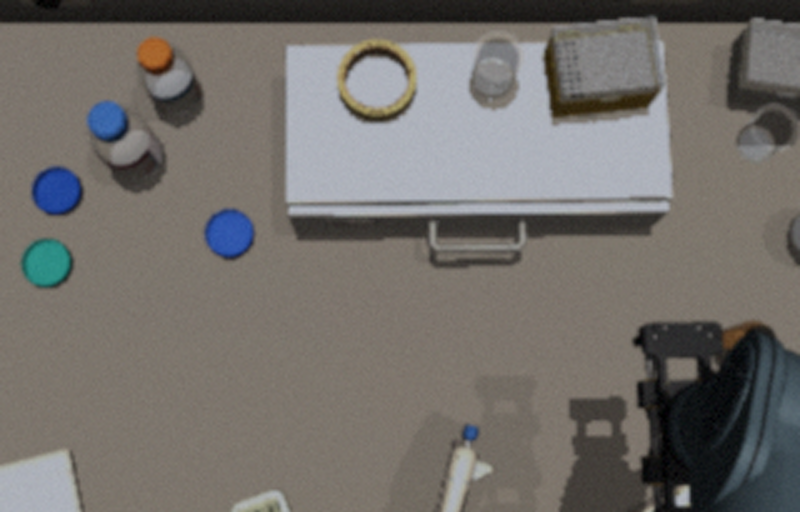

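The drawer is flush (184.5 mm of travel between the stops) and the robot is clear of everything. Handing in.

```bash
python3 -c "
from h import *
st(); print(hand_in())"
```

```text
t 98.0 p [ 0.4011 -0.299   0.2495] F [ 0.2  0.7 -0.6] w 27.8 g 0.0
the job is handed in; nothing more can be done
None
```

All four dishes are in the left-hand bay with the cover slid back over it and the drawer pushed home; I handed the job in at 98 s with the amber bottle untouched, and `hand_in()` gave no verdict.

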